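# Stow the laser module and stack the lens tray over it

## Robot

A 6-joint arm with a two-finger parallel gripper is mounted at the origin on the work surface. World frame = base frame: x ahead of the robot, y to its left, z up, the work surface at z = 0. Lengths are in m, angles in rad, forces in N, time in s.
With the tool pointing down it reaches from about 0.275 to 0.775 m from the base axis. Payload 14.6 kg.
Tool frame: the origin (TCP) lies midway between the tips of the shut fingers; the grasp point (between the pads) lies 19 mm behind it; z points along the fingers, y is the line along which they close (so a half turn about z gives the same grasp; the last joint's range is limited). The gripper opens to 85 mm and grips with 20 to 120 N. Pads are 22 mm wide; open, the fingers measure 114 mm over their backs; the gripper's body (76 mm by 85 mm) begins 54 mm behind the grasp point. The pads swing forward as they close: fully open they stand 13 mm farther back than shut.
Start: joints at [1.146, 0.263, -0.048, 1.259, 0, 1.415], TCP at [0.14, 0.506, 0.231] pointing down, gripper open.
Joint ranges: [-2.65, 2.65], [-0.89, 1.7], [-1.18, 1.37], [-2.13, 2.11], [-1.35, 1.29], [-3.14, 3.14]. Speed limits (rad/s): [1.89, 1.89, 2.57, 2.79, 3.14, 3.14].

## Interface

Orientations are given as a unit quaternion [w, x, y, z].
In Python, from workcell import manip gives the robot as it stands.
- The arm moves only by the tool carry_out, never from a script. Its argument "targets" is one flat list of numbers, 5 for each row, row after row: the closure, from -1 (fully open) to 1 (shut), then the shift along the tool's x, y, z in cm, then the turn about the tool's z in rad. In form: [jaw, tx, ty, tz, turn, jaw, tx, ty, tz, turn, ...]. A call has 1 to 8 rows; each row is the pose to reach, as a shift and turn from the pose commanded when the call began, along the tool's axes at that moment; what a row does not reach only later rows make up. A row lasts 1/12 s, in which the tool goes at most 41.7 mm and 7.16 degrees, less where a joint would pass 70% of its speed; a pose out of reach is approached as far as the arm can. A call with a gripper value outside its range is refused whole. The fingers move at their own pace and stop on an object; the grip force is fixed at half the most. Time passes only in rows, so rows that repeat a pose let the fingers close. It gives the time, the measured TCP pose, the force, the opening and the grip force at its end, in the units of the state.
- manip.read_state(): the state, without advancing time (a new reading comes with each control period).
- manip.get_image(name): name is "side" or "top" or "wrist"; returns a dict with "frame" (480x640x3 uint8, red, green, blue), "fx", "fy", "cx", "cy" (pixels), "pose" (4x4, takes a point from camera to world coordinates). Camera axes: x right, y up, looking along -z (the intrinsics and any distortion apply to the point x, -y, -z); pixel columns grow to the right and rows downward; lengths in m; the calibration is good to about 2 mm. A picture is of the moment at which its call begins. There is no depth.
- manip.finish_job(): hands the job in; it is judged then, once.
The state is a dict: "clock": time; "joint_positions": joint angles; "joint_vel": joint speeds; "effort": joint torques, N m; "position": TCP position; "tcp_rot": TCP orientation; "wrist_force": force on the tool from outside, world axes, zero at the start; "torque": the same for the moment, N m; "gripper_width": finger opening in m; "grip_force": force on a finger pad.
Only numpy, scipy, OpenCV 4.12 (cv2) and the standard library are available. Lean on these libraries where they do the work, as an engineer would, in place of code of your own. Each camera call takes 0.05 s, during which the arm holds its last target. There are 200 camera calls.

## Task

Put the laser module away: lay it flat in the open bin, underside down as it lies now. Then take the lens tray off the sloped stand and set it in the mouth of the bin, turned half a turn end for end from the way it would nest, so that its four tabs rest on the bin's four ledges and it sits level above the module. Set both down, do not drop them, keep the tray from tipping over, and leave the orange, the post and the screwdriver alone.

Things in the scene. Friction and masses are not known exactly. Their poses are not given: they have to be found in the camera images.
- bin: Loose grey stack-nest bin, 0.9 kg, open on top, standing on the table. Outside 160 (x) by 200 (y) by 84 (z) mm, walls and floor 5 mm. Origin: centre of its underside, z up. Four ledges inside the mouth, on the two long walls at y = +70 and y = -30 mm, each sticking out 15 mm, 32 mm long (y), 10 mm thick, tops at z = 78 mm; 120 mm free between facing ledges. White label on the -y end.
- bin_ledges (a point): Point on the bin midway between the pair of ledges nearer its end (x 0, y +70, z 78 mm in the bin's frame), level with the ledge tops. The stacked tray, turned and centred over the bin (its y opposite to the bin's y), has its underside 57 mm above the bin's underside, with about 6 mm play each way in x and 8 mm in y.
- stand: Fixed white sheet-metal stand, 128 by 220 mm, whose top is a slope of 30 degrees facing the robot: low on the stand's -x side, rising toward its +x. A lip at the low edge, 12 mm above the slope, holds the tray. Origin: centre of its underside on the table; the middle of the slope is 55 mm above it.
- tray: Loose grey lens tray, about 0.35 kg, lying on the stand's slope, so tilted 30 degrees. Body 108 (x) by 174 (y) by 26 (z) mm. Origin: centre of its underside; x up the slope as it lies, y level, z square to its floor. A web along y in the middle carries a grip bar; black blocks with round lenses beside it reach 37 mm high. White label on the -y end.
- tray_grip (a point): Centre of the tray's grip bar, the place to grip (x 0, y 0, z 67 mm in the tray's frame). The bar is 14 mm thick (x), 80 mm long (y) and reaches from z = 54 to 80 mm. Grip across its thickness with the fingers along the tray's -z.
- tray_tabs (a point): Midway between the pair of tabs nearer the tray's end (x 0, y -70, z 21 mm in its frame), level with tab undersides. Four tabs at the rim, on both long sides at y = -70 and +30, stick out 15 mm, 20 mm long, 5 mm thick. With tray y along bin y they miss the ledges (it nests); with y opposite they rest on them and this point lies at bin_ledges.
- module: Loose laser module, about 0.35 kg: aluminium box 110 (x) by 42 (y) by 44 (z) mm with black fins on top and a black lens ring 26 mm across, 8 mm long on its +x end. Origin: centre of its underside; lies flat on the table. It fits under the stacked tray when flat on the bin's floor.
- orange: Bystander: an orange 74 mm across on a cork ring, 80 mm high; origin at its underside. Leave alone.
- post: Bystander: steel optical post 25 mm thick on a 60 mm square base, 85 mm high; origin at its underside. Leave alone.
- driver: Bystander: screwdriver 170 mm long lying on the table; origin at its underside. Leave alone.
Mind the look-alikes: they are no part of the job. Leave any pink or purple look-alike of the module alone.

How it is judged:
By the outcome, as a careful person would: the job done as asked, in the order asked, and still so for the second after the job is handed in, with the robot touching nothing.
It also fails if it takes over 58 s, if anything falls off the work surface, if the arm or the gripper's body presses on something with over 40 N, if the wrist force passes 120 N, or if a joint passes its speed limit or range.

## Working session

There is one attempt and no reset: what is moved stays moved. The work goes in short steps, Python scripts to look and compute and a tool call to move; the robot and the scene stay as the last step left them, time stands still between calls to the robot, and variables do not carry over. Pictures are saved under pics/ and viewed, at most 10 in all, crops included, and the job is handed in when it is done.

Besides the shell and the picture viewer there is one more tool, called after "Request:" in YAML: its name, and indented under it one key for each argument. carry_out: Moves the arm, as the interface text tells. Its arguments: {"type":"object","properties":{"targets":{"type":"array","items":{"type":"number"}}},"required":["targets"]}

```bash
ls; mkdir -p pics; python3 - <<'E'
from workcell import manip
import cv2,pickle
s=manip.read_state();print(s)
d={}
for n in("top","side","wrist"):
    i=manip.get_image(n);d[n]=i;cv2.imwrite(f"pics/{n}0.png",i["frame"][:,:,::-1]);print(n,{k:v for k,v in i.items() if k!="frame"})
pickle.dump(d,open("im0.pkl","wb"))
E
```

```text
pics
{'clock': 0.0, 'joint_positions': array([ 1.14566538e+00,  2.63530091e-01, -4.89398341e-02,  1.25942239e+00,
       -4.93029590e-05,  1.41551845e+00]), 'joint_vel': array([ 0.00059897, -0.00107717, -0.00067106, -0.00078922, -0.00159055,
       -0.00043427]), 'effort': array([ 4.46926160e-04, -6.37618804e+01,  3.84561288e+01,  1.39107340e-02,
       -9.58101123e-05, -2.47203968e-05]), 'position': array([0.13984719, 0.50573306, 0.23082033]), 'tcp_rot': array([-1.33187021e-04,  1.34517484e-01,  9.90911068e-01, -5.32134718e-04]), 'wrist_force': array([-0.10395943, -0.13159025,  0.15116261]), 'torque': array([ 0.00586766,  0.01014604, -0.07760706]), 'grip_force': 0.0, 'gripper_width': 0.08483911860044248}
top {'fx': 521.1373175003507, 'fy': 521.1373175003507, 'cx': 323.1828232235539, 'cy': 236.50737188799067, 'pose': array([[-0.0070212 ,  0.99758502, -0.06910013,  0.45049078],
       [-0.99963815, -0.00879646, -0.02542048, -0.02712654],
       [-0.02596693,  0.06889664,  0.9972858 ,  1.12972341],
       [ 0.        ,  0.        ,  0.        ,  1.        ]])}
side {'fx': 591.4644905505324, 'fy': 591.4644905505324, 'cx': 314.83156940101196, 'cy': 245.336128122648, 'pose': array([[ 0.80613223,  0.43485878, -0.40130871,  0.01760429],
       [-0.59165054,  0.60381935, -0.53418333, -0.70148764],
       [ 0.01002365,  0.66805691,  0.74404266,  1.06001591],
       [ 0.        ,  0.        ,  0.        ,  1.        ]])}
wrist {'fx': 366.96133143446576, 'fy': 366.96133143446576, 'cx': 317.9179307221196, 'cy': 245.0761836103687, 'pose': array([[ 0.2670109 , -0.91930958, -0.28909354,  0.0661936 ],
       [ 0.96369293,  0.25438566,  0.08114102,  0.52761911],
       [-0.00105246, -0.30026293,  0.95385589,  0.37344494],
       [ 0.        ,  0.        ,  0.        ,  1.        ]])}
```

View images.

View pics/top0.png

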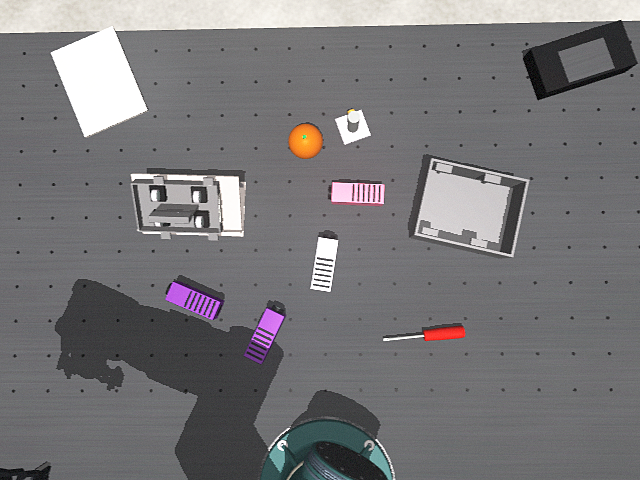

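View pics/side0.png

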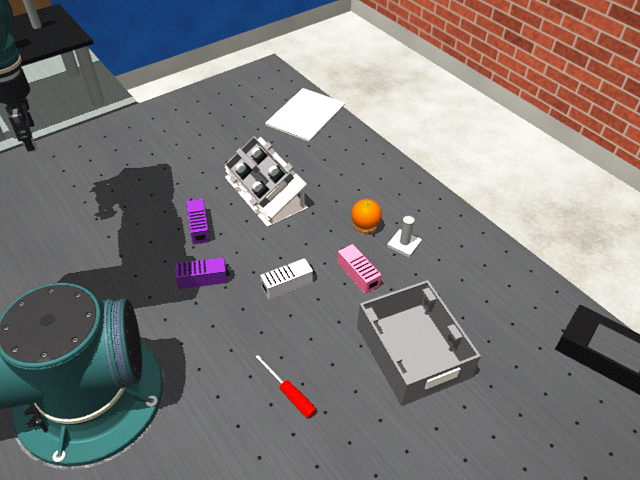

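The top view shows the white/aluminium module at (324,262) with its lens ring at (327,236). Things that could be mistaken for it are the pink box (357,192), the purple boxes (195,299) and (265,335), the white sheet (99,82) and the black box (580,60). I choose the white one. The tray lies on the stand at (185,205), and the bin is at (470,206) with its label on the right (-y world) end. I'll check close up.

```bash
cat > h.py <<'E'
import numpy as np,cv2
def ray(im,u,v):
    T=im["pose"];d=T[:3,:3]@np.array([(u-im["cx"])/im["fx"],-(v-im["cy"])/im["fy"],-1.]);return T[:3,3],d
def onz(im,u,v,z):
    o,d=ray(im,u,v);return o+d*(z-o[2])/d[2]
def proj(im,p):
    T=im["pose"];q=T[:3,:3].T@(np.array(p)-T[:3,3]);return im["cx"]-im["fx"]*q[0]/q[2],im["cy"]+im["fy"]*q[1]/q[2]
def Rq(q):
    from scipy.spatial.transform import Rotation as R
    return R.from_quat([q[1],q[2],q[3],q[0]]).as_matrix()
def tool(s,p): # shift in tool axes, cm
    return 100*Rq(s["tcp_rot"]).T@(np.array(p)-s["position"])
E
python3 - <<'E'
import pickle,cv2,numpy as np
from h import *
d=pickle.load(open("im0.pkl","rb"));t=d["top"];f=t["frame"][:,:,::-1]
def c(x,y,w,h,k):return cv2.resize(f[y:y+h,x:x+w],None,fx=k,fy=k,interpolation=cv2.INTER_CUBIC)
a=c(400,145,140,120,2.8);b=c(122,160,134,84,3);m=c(295,225,60,75,3)
o=np.zeros((600,800,3),np.uint8)
o[:a.shape[0],:a.shape[1]]=a;o[:b.shape[0],395:395+b.shape[1]]=b;o[345:345+m.shape[0],100:100+m.shape[1]]=m
s=d["side"]["frame"][125:230,215:315,::-1];s=cv2.resize(s,None,fx=3.2,fy=3.2);o[260:260+s.shape[0],440:440+s.shape[1]]=s
cv2.imwrite("pics/crop.png",o)
hsv=cv2.cvtColor(f,cv2.COLOR_BGR2HSV)
# module
k=np.zeros(f.shape[:2],np.uint8);k[225:300,295:350]=255
mm=((hsv[...,2]>150)&(hsv[...,1]<60)).astype(np.uint8)*255&k
mm=cv2.morphologyEx(mm,cv2.MORPH_CLOSE,np.ones((7,7)));
P=cv2.findNonZero(mm);r=cv2.minAreaRect(P);print(r)
box=np.array([onz(t,*p,.044) for p in cv2.boxPoints(r)]);print(box.round(4),box.mean(0),np.linalg.norm(np.diff(box,axis=0),axis=1))
E
```

```text
((323.9508361816406, 264.0693359375), (20.603748321533203, 52.611785888671875), 8.746162414550781)
[[ 0.4178  0.0292  0.044 ]
 [ 0.5258  0.0119  0.044 ]
 [ 0.5189 -0.0306  0.044 ]
 [ 0.411  -0.0131  0.044 ]] [ 0.46837992 -0.00065998  0.044     ] [0.10944345 0.04303635 0.10928738]
```

View pics/crop.png

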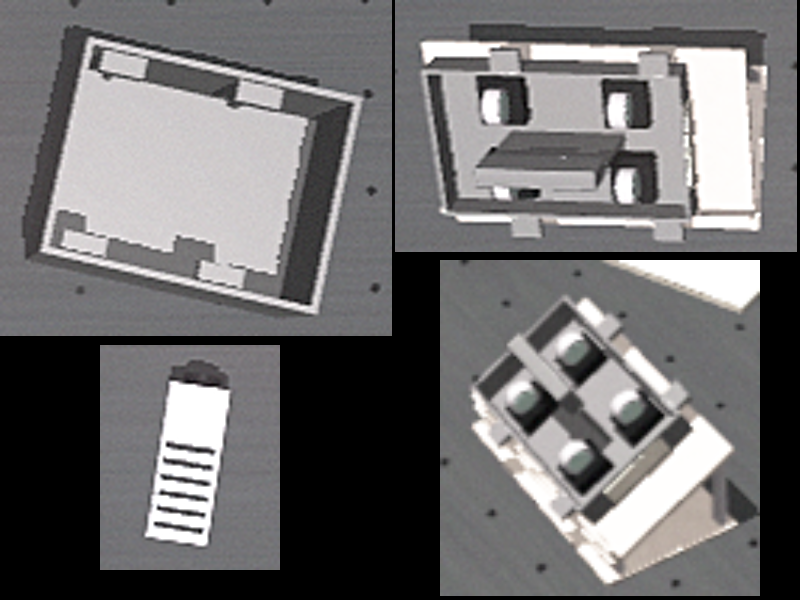

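The crop confirms my choice: a white box with black fins and a black lens ring at its upper end (crop 200,372). In the same crop, the bin's ledges sit nearer its left end (+y to the left), and the tray is on the slope with its grip bar at crop (541,178).

```bash
python3 - <<'E'
import pickle
from h import *
from workcell import manip
d=pickle.load(open("im0.pkl","rb"));t=d["top"];f=t["frame"][:,:,::-1]
g=cv2.cvtColor(f,cv2.COLOR_BGR2GRAY);k=np.zeros_like(g);k[150:262,405:536]=255
m=((g>125).astype(np.uint8)*255)&k
m=cv2.morphologyEx(m,cv2.MORPH_CLOSE,np.ones((9,9)))
c=max(cv2.findContours(m,0,1)[0],key=cv2.contourArea)
h=cv2.convexHull(c);q=cv2.approxPolyDP(h,8,True)[:,0];print(q.tolist())
r=cv2.boxPoints(cv2.minAreaRect(h))
for Q in(q,r):
    b=np.array([onz(t,*p,.084) for p in Q]);print(b.round(4).tolist(),b.mean(0).round(4),np.linalg.norm(np.roll(b,-1,0)-b,axis=1).round(4))
# tray bar top ends, top & side
def tri(p,q):
    o1,a=ray(d["top"],*p);o2,b=ray(d["side"],*q)
    s=np.linalg.lstsq(np.c_[a,-b],o2-o1,rcond=None)[0];x=o1+s[0]*a;y=o2+s[1]*b;return (x+y)/2,np.linalg.norm(x-y)
print(tri((170.7,219.3),(247.8,159.4)))
s=manip.read_state()
print(tool(s,[.468,-.001,.20]))
E
```

```text
[[431, 158], [529, 180], [512, 257], [415, 241], [407, 230]]
[[0.6802, -0.2197, 0.084], [0.633, -0.4144, 0.084], [0.4788, -0.3757, 0.084], [0.5123, -0.1843, 0.084], [0.5345, -0.1687, 0.084]] [ 0.5678 -0.2725  0.084 ] [0.2003 0.1589 0.1943 0.0271 0.1543]
[[0.5164, -0.1648, 0.084], [0.6881, -0.202, 0.084], [0.6415, -0.4163, 0.084], [0.4717, -0.3772, 0.084]] [ 0.5794 -0.2901  0.084 ] [0.1757 0.2193 0.1743 0.2171]
(array([0.55741886, 0.29681762, 0.12134491]), np.float64(0.0014992095817143447))
[-45.13655495 -40.09750602   3.12132059]
```

Request:
carry_out:
  targets: [-1, -22, -20, 1, -0.11, -1, -22, -20, 1, -0.11, -1, -22, -20, 1, -0.11, -1, -22, -20, 1, -0.11, -1, -22, -20, 1, -0.11, -1, -22, -20, 1, -0.11, -1, -22, -20, 1, -0.11, -1, -22, -20, 1, -0.11]

```text
clock: 0.82
position: [0.301, 0.2504, 0.2211]
tcp_rot: [0.0, 0.082, 0.997, -0.001]
wrist_force: [-0.2, 0.7, -0.2]
gripper_width: 0.0855
grip_force: 0.0
```

Request:
carry_out:
  targets: [-1, -20.5, -22, 2, 0, -1, -20.5, -22, 2, 0, -1, -20.5, -22, 2, 0, -1, -20.5, -22, 2, 0, -1, -20.5, -22, 2, 0, -1, -20.5, -22, 2, 0, -1, -20.5, -22, 2, 0, -1, -20.5, -22, 2, 0]

```text
clock: 1.48
position: [0.4686, 0.0007, 0.2005]
tcp_rot: [0.0, 0.081, 0.997, -0.0]
wrist_force: [-0.9, -0.1, -1.2]
gripper_width: 0.0857
grip_force: 0.0
```

```bash
python3 - <<'E'
from h import *
from workcell import manip
i=manip.get_image("wrist");s=manip.read_state();f=i["frame"][:,:,::-1].copy()
print(s["clock"],s["position"],s["joint_positions"].round(2))
hsv=cv2.cvtColor(f,cv2.COLOR_BGR2HSV)
m=((hsv[...,2]>150)&(hsv[...,1]<50)).astype(np.uint8)*255
m=cv2.morphologyEx(m,cv2.MORPH_CLOSE,np.ones((15,15)))
u,v=proj(i,[.468,-.001,.044]);print(u,v)
for c in cv2.findContours(m,0,2)[0]:
    if cv2.contourArea(c)<3000: continue
    r=cv2.minAreaRect(c);b=np.array([onz(i,*p,.044) for p in cv2.boxPoints(r)])
    print(r,b.round(4).tolist(),b.mean(0).round(4),np.linalg.norm(np.roll(b,-1,0)-b,axis=1).round(4))
    cv2.drawContours(f,[cv2.boxPoints(r).astype(int)],0,(0,255,0),1)
cv2.imwrite("pics/w1.png",f)
E
```

```text
1.5333 [0.46818181 0.0014228  0.20041046] [-0.17  0.18 -0.25  1.15 -0.   -0.01]
314.52877077018053 224.7132122434588
((54.5, 372.5), (79.0, 109.0), 90.0) [[0.5225, -0.3052, 0.044], [0.5389, -0.2056, 0.044], [0.6246, -0.2353, 0.044], [0.607, -0.3428, 0.044]] [ 0.5732 -0.2722  0.044 ] [0.1009 0.0907 0.1089 0.0925]
((524.5, 280.0), (310.0, 229.0), 90.0) [[0.4016, 0.0851, 0.044], [0.4304, 0.2599, 0.044], [0.7398, 0.289, 0.044], [0.702, 0.0585, 0.044]] [0.5684 0.1731 0.044 ] [0.1772 0.3108 0.2335 0.3016]
((170.5, 223.0), (446.0, 341.0), 90.0) [[0.2706, -0.1931, 0.044], [0.3099, 0.0445, 0.044], [0.7047, -0.013, 0.044], [0.6476, -0.3608, 0.044]] [ 0.4832 -0.1306  0.044 ] [0.2408 0.399  0.3525 0.4126]
```

View pics/w1.png

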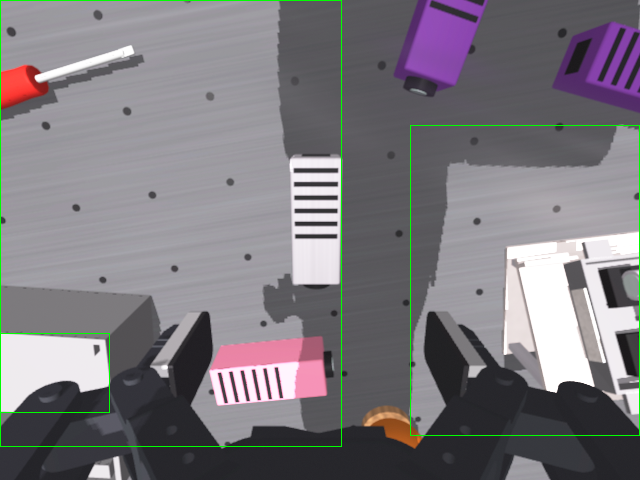

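The wrist view shows the module's top face at about (291,158), (340,157), (341,283) and (293,283), with the lens ring at (316,286). The pink box is clear of it at (270,370).

```bash
python3 - <<'E'
from h import *
from workcell import manip
i=manip.get_image("wrist");s=manip.read_state();f=i["frame"]
g=f.min(2);k=np.zeros_like(g);k[150:295,270:360]=255
m=((g>205).astype(np.uint8)*255)&k;m=cv2.morphologyEx(m,cv2.MORPH_CLOSE,np.ones((9,9)))
c=max(cv2.findContours(m,0,2)[0],key=cv2.contourArea);r=cv2.minAreaRect(c)
for Q in(cv2.boxPoints(r),[(291,159),(340,157),(341,283),(293,284)]):
    b=np.array([onz(i,*p,.044) for p in Q]);print(np.round(Q),b.round(4).tolist(),b.mean(0).round(4),np.linalg.norm(np.roll(b,-1,0)-b,axis=1).round(4))
print(s["position"],tool(s,[*b.mean(0)[:2],.008]))
E
```

```text
[[290. 159.]
 [340. 159.]
 [340. 283.]
 [290. 283.]] [[0.4111, -0.0105, 0.044], [0.4176, 0.0287, 0.044], [0.5234, 0.0132, 0.044], [0.5162, -0.0304, 0.044]] [4.671e-01 3.000e-04 4.400e-02] [0.0398 0.1069 0.0441 0.1069]
[[291 159]
 [340 157]
 [341 283]
 [293 284]] [[0.4112, -0.0097, 0.044], [0.4161, 0.029, 0.044], [0.5235, 0.0141, 0.044], [0.5175, -0.0279, 0.044]] [0.4671 0.0013 0.044 ] [0.039  0.1085 0.0424 0.1078]
[0.46680388 0.00327589 0.20061823] [-0.07867522 -0.18534888 19.2617586 ]
```

Request:
carry_out:
  targets: [-1, -0.1, -0.2, 4, 0, -1, -0.1, -0.2, 8, 0, -1, -0.1, -0.2, 12, 0, -1, -0.1, -0.2, 15, 0, -1, -0.1, -0.2, 17.5, 0, -1, -0.1, -0.2, 19, 0, -1, -0.1, -0.2, 19.2, 0, -1, -0.1, -0.2, 19.2, 0]

```text
clock: 2.25
position: [0.4658, 0.0037, 0.0092]
tcp_rot: [-0.001, 0.079, 0.997, 0.0]
wrist_force: [0.4, -0.4, 0.4]
gripper_width: 0.0853
grip_force: 0.0
```

Request:
carry_out:
  targets: [1, 0, 0, 0, 0, 1, 0, 0, 0, 0, 1, 0, 0, 0, 0, 1, 0, 0, 0, 0, 1, 0, 0, 0, 0, 1, 0, 0, 0, 0, 1, 0, 0, 0, 0]

```text
clock: 2.83
position: [0.4674, 0.0023, 0.0104]
tcp_rot: [0.001, 0.08, 0.997, -0.0]
wrist_force: [-2.9, -1.5, 14.1]
gripper_width: 0.0409
grip_force: 60.5
```

Request:
carry_out:
  targets: [1, 0, 0, -3, 0, 1, 0, 0, -7, 0, 1, 0, 0, -11, 0, 1, -1, -2, -15, 0.12, 1, -3, -5, -16, 0.24, 1, -5, -9, -16, 0.36, 1, -7, -12, -16, 0.48, 1, -9, -16, -16, 0.6]

```text
clock: 3.5
position: [0.5297, -0.1682, 0.1699]
tcp_rot: [0.0, 0.373, 0.928, 0.0]
wrist_force: [0.7, 0.3, -4.7]
gripper_width: 0.041
grip_force: 64.1
```

Request:
carry_out:
  targets: [1, -2, -1, 0, 0.12, 1, -4, -2, 0, 0.24, 1, -6, -3, 0, 0.36, 1, -8, -4, 0, 0.48, 1, -10, -5, 0, 0.6, 1, -12, -5.5, 0, 0.72, 1, -12.5, -5.9, 0, 0.84, 1, -12.5, -5.9, 0, 0.96]

```text
clock: 4.17
position: [0.5793, -0.2972, 0.1687]
tcp_rot: [-0.0, 0.76, 0.65, -0.0]
wrist_force: [-0.5, 0.7, -4.3]
gripper_width: 0.0413
grip_force: 64.1
```

Request:
carry_out:
  targets: [1, 0, 0, 0, 0.09, 1, 0, 0, 0, 0.09]

```text
clock: 4.33
position: [0.5789, -0.2956, 0.1691]
tcp_rot: [-0.0, 0.788, 0.616, -0.0]
wrist_force: [-0.1, 0.1, -4.4]
gripper_width: 0.0414
grip_force: 64.1
```

```bash
python3 - <<'E'
from h import *
from workcell import manip
s=manip.read_state();w=manip.get_image("wrist");t=manip.get_image("side")
print(s["clock"],s["position"],s["joint_positions"].round(2),np.degrees(np.arctan2(*Rq(s["tcp_rot"])[[1,0],1])))
print(tool(s,[.5795,-.2977,.02]))
o=np.hstack([cv2.resize(w["frame"],(400,300)),cv2.resize(t["frame"][230:450,320:600],(400,314))[:300]])
cv2.imwrite("pics/b1.png",o[:,:,::-1])
E
```

```text
4.3333 [ 0.57888631 -0.2955919   0.16909799] [-0.6   0.5   0.16  1.23  0.    1.22] -13.961631412285664
[-0.19537409  0.12129011 14.90964242]
```

View pics/b1.png

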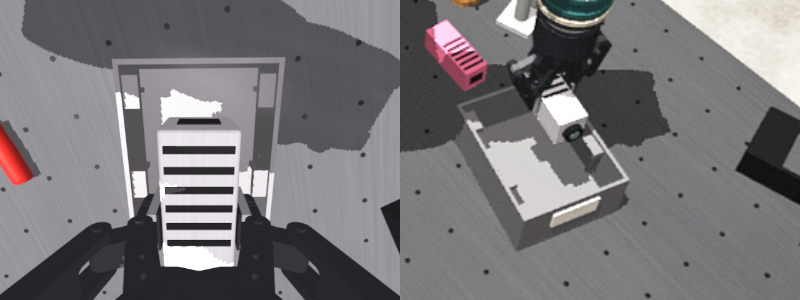

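The wrist view shows the module held over the bin and centred between the ledges (rim corners at (113,60) and (284,59) in the half picture). The side view agrees. Next I lower it.

Request:
carry_out:
  targets: [1, -0.2, 0.1, 3.5, 0, 1, -0.2, 0.1, 7, 0, 1, -0.2, 0.1, 10, 0, 1, -0.2, 0.1, 12.5, 0, 1, -0.2, 0.1, 14, 0, 1, -0.2, 0.1, 14.6, 0, 1, -0.2, 0.1, 14.8, 0, 1, -0.2, 0.1, 14.9, 0]

```text
clock: 5.1
position: [0.58, -0.2979, 0.0209]
tcp_rot: [0.0, 0.786, 0.618, 0.0]
wrist_force: [0.2, 0.4, -3.4]
gripper_width: 0.041
grip_force: 64.0
```

Request:
carry_out:
  targets: [1, 0, 0, 0.1, 0, 1, 0, 0, 0.2, 0, 1, 0, 0, 0.3, 0]

```text
clock: 5.35
position: [0.5801, -0.298, 0.0181]
tcp_rot: [0.001, 0.786, 0.618, 0.0]
wrist_force: [0.0, -0.0, -3.7]
gripper_width: 0.0414
grip_force: 64.0
```

Request:
carry_out:
  targets: [1, 0, 0, 0.1, 0, 1, 0, 0, 0.2, 0, 1, 0, 0, 0.2, 0]

```text
clock: 5.6
position: [0.5798, -0.2978, 0.0155]
tcp_rot: [0.0, 0.786, 0.618, 0.0]
wrist_force: [-0.6, 0.9, -2.1]
gripper_width: 0.041
grip_force: 64.3
```

Request:
carry_out:
  targets: [1, 0, 0, 0.1, 0, 1, 0, 0, 0.1, 0]

```text
clock: 5.77
position: [0.5799, -0.2979, 0.0155]
tcp_rot: [0.001, 0.786, 0.618, 0.0]
wrist_force: [-3.5, 3.1, 12.5]
gripper_width: 0.0413
grip_force: 66.0
```

Request:
carry_out:
  targets: [-0.45, 0, 0, 0, 0, -0.45, 0, 0, 0, 0, -0.45, 0, 0, 0, 0, -0.45, 0, 0, 0, 0]

```text
clock: 6.1
position: [0.5798, -0.2978, 0.0143]
tcp_rot: [0.0, 0.786, 0.618, 0.0]
wrist_force: [0.8, 0.0, -0.5]
gripper_width: 0.0619
grip_force: 0.0
```

Request:
carry_out:
  targets: [-0.45, 0, 0, -2, 0, -0.45, 0, 0, -5, 0, -0.45, 0, 0, -9, 0, -0.45, 0, 0, -13, 0, -0.45, 0, 0, -17, 0, -1, 0, 0, -20, 0, -1, 0, 0, -20, 0]

```text
clock: 6.68
position: [0.5813, -0.2988, 0.2208]
tcp_rot: [0.004, 0.786, 0.618, 0.001]
wrist_force: [0.3, -1.5, 1.1]
gripper_width: 0.0829
grip_force: 0.0
```

```bash
python3 - <<'E'
from h import *
from workcell import manip
s=manip.read_state();w=manip.get_image("wrist")
print(s["clock"],s["position"],s["gripper_width"],s["joint_positions"].round(2))
cv2.imwrite("pics/b2.png",w["frame"][:,:,::-1])
import pickle;pickle.dump(w,open("b2.pkl","wb"))
E
```

```text
6.6833 [ 0.58132031 -0.29882847  0.22078416] 0.08288986205672383 [-0.6   0.49  0.28  1.35  0.    1.21]
```

View pics/b2.png

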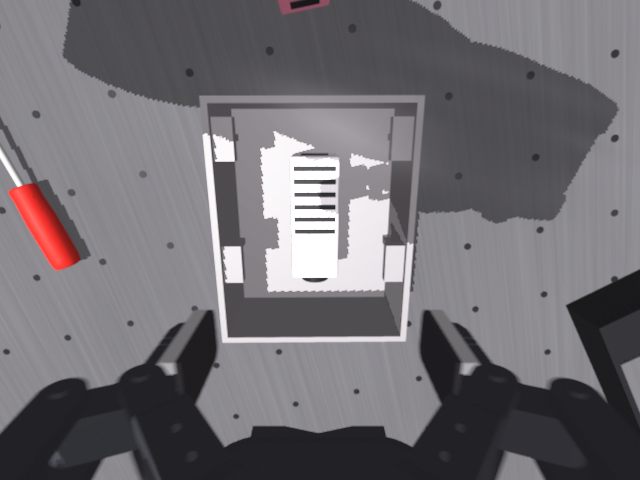

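The module lies flat in the middle of the bin (315,215). The rim corners are at (200,97), (425,96), (406,341) and (223,342).

Request:
carry_out:
  targets: [-1, 28, -7.5, -4, -0.24, -1, 28, -7.5, -4, -0.24, -1, 28, -7.5, -4, -0.24, -1, 28, -7.5, -4, -0.24, -1, 28, -7.5, -4, -0.24, -1, 28, -7.5, -4, -0.24, -1, 28, -7.5, -4, -0.24, -1, 28, -7.5, -4, -0.24]

```text
clock: 7.4
position: [0.5724, -0.0021, 0.2546]
tcp_rot: [-0.001, 0.705, 0.709, 0.001]
wrist_force: [-0.2, -0.4, -0.9]
gripper_width: 0.0855
grip_force: 0.0
```

```bash
python3 - <<'E'
from h import *
from workcell import manip
import pickle
w=pickle.load(open("b2.pkl","rb"))
b=np.array([onz(w,*p,.084) for p in [(200,97),(425,96),(406,341),(223,342)]])
print(b.round(4).tolist(),b.mean(0),np.linalg.norm(np.roll(b,-1,0)-b,axis=1).round(4))
y=(b[0]+b[1]-b[2]-b[3])/2;print("y yaw",np.degrees(np.arctan2(y[1],y[0])))
s=manip.read_state();print(s["clock"],s["position"],tool(s,[.57,.29,.27]),np.degrees(np.arctan2(*Rq(s["tcp_rot"])[[1,0],1])))
E
```

```text
[[0.5252, -0.1827, 0.084], [0.6799, -0.2197, 0.084], [0.6337, -0.413, 0.084], [0.4788, -0.3754, 0.084]] [ 0.57939748 -0.2976776   0.084     ] [0.1591 0.1987 0.1594 0.1981]
y yaw 76.52602418796346
7.4 [ 0.57241609 -0.00211753  0.25460499] [29.21491512 -0.07213668 -1.496155  ] 0.3322585880486924
```

Request:
carry_out:
  targets: [-1, 29.2, 0, -1.5, 0, -1, 29.2, 0, -1.5, 0, -1, 29.2, 0, -1.5, 0, -1, 29.2, 0, -1.5, 0, -1, 29.2, 0, -1.5, 0, -1, 29.2, 0, -1.5, 0, -1, 29.2, 0, -1.5, 0, -1, 29.2, 0, -1.5, 0]

```text
clock: 8.07
position: [0.5718, 0.29, 0.2677]
tcp_rot: [-0.001, 0.705, 0.709, -0.0]
wrist_force: [1.2, 0.7, -0.2]
gripper_width: 0.0854
grip_force: 0.0
```

```bash
python3 - <<'E'
from h import *
from workcell import manip
import pickle
w=manip.get_image("wrist");s=manip.read_state();t=manip.get_image("top")
pickle.dump((w,t),open("t1.pkl","wb"));print(s["clock"],s["position"],w["pose"])
cv2.imwrite("pics/t1.png",w["frame"][:,:,::-1])
E
```

```text
8.1167 [0.57211259 0.28736728 0.26764189] [[ 9.99983506e-01 -5.72919310e-03  4.06134311e-04  5.71988674e-01]
 [ 5.34381667e-03  9.53974466e-01  2.99840228e-01  3.67996002e-01]
 [-2.10528433e-03 -2.99833112e-01  9.53989346e-01  4.10336404e-01]
 [ 0.00000000e+00  0.00000000e+00  0.00000000e+00  1.00000000e+00]]
```

View pics/t1.png

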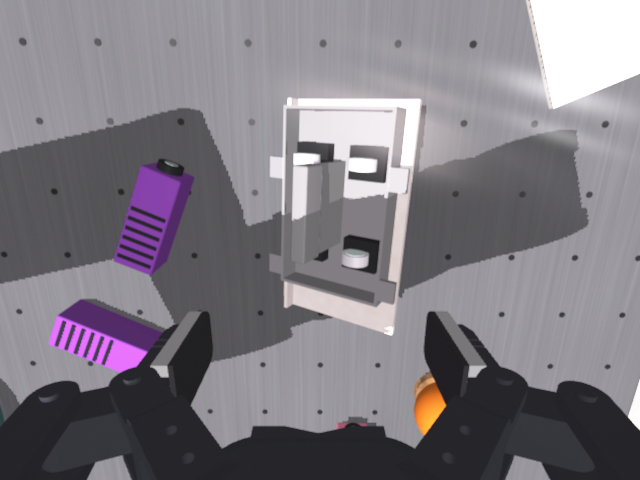

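```bash
python3 - <<'E'
from h import *
import pickle
w,t=pickle.load(open("t1.pkl","rb"))
g=w["frame"].mean(2)
for v in(150,158,162,166,175,190,212,235,250,256,260,264,270):print(v,g[v,282:350:2].astype(int))
def L(a,b,z):
    p,q=onz(w,*a,z),onz(w,*b,z);d=p-q;print(p.round(4),q.round(4),(p+q)[:2]/2,np.linalg.norm(d),np.degrees(np.arctan2(d[1],d[0])))
L((284,108),(282,278),.0475)
for z in(.121,.124):L((303,165),(304,261),z)
E
```

```text
150 [187 233 114 134 133 134 134 124  65  65  66  66  66  67  68  69  69  70
  71  72  74  74  76  65  63  64 202 234 235 235 235 235 235 235]
158 [244 231 133 134 133 134 252 255 255 255 255 255 255 255 255 255 254 250
 224 116  67  67  68  50  51  52 203 224 230 230 235 235 235 227]
162 [247 227 134 134 134 135 253 255 255 255 255 255 255 255 255 254 200 186
 164 103  71  76  82  94 104 111 121 126 128 131 135 137 225 236]
166 [243 224 133 133 133 137 212 208 201 193 185 174 158 112 116 119 122 123
 125 126 113 112 112 126 135 135 134 135 135 136 135 136 229 241]
175 [245 219 134 133 134 153 232 232 233 234 235 235 227 146 136 136 134 134
 132 130 121 111 111 111 133 134 134 134 134 135 134 163 235 148]
190 [217 204 134 133 134 180 232 232 234 234 236 235 210 136 136 134 134 133
 132 130 108 111 111 110 134 134 133 133 133 134 134 221 236 235]
212 [218 179 129 128 122 209 232 233 234 235 236 233 167 137 134 128 119 112
 110 103 111 110 111 112 111 111 110 111 111 111 121 129 129 128]
235 [127 115 110 111 108 123 127 128 129 130 131 134 112 111 112 111 109 110
 110 106 110 110 111 1
[... 380 characters left out ...]
23 112 112 116 124 109  89
  71  48  40  81 117 129 129 128 129 128 128 129 158 182 192 201]
264 [128 111 110 111 110 111 110 128 129 127 127 127 128 129 129 128 128 128
 128 129 128 129 128 128 129 128 128 129 128 129 124 176 194 202]
270 [128 111 110 110 111 111 113 128 129 128 128 128 128 128 128 129 129 128
 128 129 128 128 128 128 128 128 128 129 128 129 129 128 129 128]
[0.5397 0.3871 0.0475] [0.5337 0.2169 0.0475] [0.53668591 0.30198859] 0.17025917237817662 88.00057743372902
[0.56   0.3419 0.121 ] [0.5603 0.263  0.121 ] [0.56012841 0.30245689] 0.07891488390603028 90.2162143173677
[0.5601 0.3422 0.124 ] [0.5604 0.2641 0.124 ] [0.56025139 0.30313644] 0.07809665070551819 90.2162143173676
```

```bash
python3 - <<'E'
from h import *
import pickle
w,t=pickle.load(open("t1.pkl","rb"))
g=w["frame"].mean(2)
def edge(rows,a,b,sg):
    P=[]
    for v in rows:
        d=sg*np.diff(g[v,a:b]);k=d.clip(0);P.append(((k*np.arange(a+.5,b-.5+.01)).sum()/k.sum()+0,v))
    return np.array(P)
for rows in(range(172,215),range(228,258)):
  for nm,a,b,sg in(("L",289,297,1),("R",301,313,-1)):
    e=edge(rows,a,b,sg);k=np.polyfit(e[:,1],e[:,0],1);print(nm,np.polyval(k,[165,212,262]).round(2))
def Ln(a,b,z):
    p,q=onz(w,*a,z),onz(w,*b,z);d=p-q;print(p.round(4),q.round(4),((p+q)/2).round(4),np.linalg.norm(d),np.degrees(np.arctan2(d[1],d[0])))
Ln((300,165),(298.7,262),.121)
E
```

```text
Traceback (most recent call last):
ValueError: operands could not be broadcast together with shapes (7,) (8,)
```

```bash
python3 - <<'E'
from h import *
import pickle
w,t=pickle.load(open("t1.pkl","rb"))
g=w["frame"].mean(2)
def edge(rows,a,b,sg):
    P=[]
    for v in rows:
        k=(sg*np.diff(g[v,a:b])).clip(0);P.append(((k*(np.arange(len(k))+a+.5)).sum()/k.sum(),v))
    return np.array(P)
def Ln(a,b,z):
    p,q=onz(w,*a,z),onz(w,*b,z);d=p-q;print(p.round(4),q.round(4),((p+q)/2).round(4),np.linalg.norm(d),np.degrees(np.arctan2(d[1],d[0])))
for nm,a,b,sg in(("L",288,297,1),("R",301,313,-1)):
    e=np.vstack([edge(r,a,b,sg) for r in(range(172,215),range(228,258))]);k=np.polyfit(e[:,1],e[:,0],1);x=np.polyval(k,[165,262]);print(nm,x)
    Ln((x[0],165),(x[1],262),.121)
E
```

```text
L [292.49157559 291.06936036]
[0.5519 0.3419 0.121 ] [0.5494 0.262  0.121 ] [0.5506 0.302  0.121 ] 0.07986385365318964 88.2600528208191
R [307.28844446 304.3828397 ]
[0.5633 0.3419 0.121 ] [0.5606 0.2621 0.121 ] [0.5619 0.302  0.121 ] 0.0798678682656932 88.05998566130754
```

The wrist view shows the tray with its grip bar's top strip at rows 165–262 and columns 292–307. On the z=121 mm plane that measures 79.9 mm long, against 80 given, so the height is right. The bar top centre is (0.556, 0.302) and the tray yaw is about -1.8°.

Request:
carry_out:
  targets: [-0.45, 0.7, -0.4, 1, 0.037, -0.45, 1.4, -0.9, 3, 0.037, -0.45, 1.4, -0.9, 5, 0.037, -0.45, 1.4, -0.9, 8, 0.037, -0.45, 1.4, -0.9, 10, 0.037, -0.45, 1.4, -0.9, 12, 0.037, -0.45, 1.4, -0.9, 12, 0.037]

```text
clock: 8.75
position: [0.5622, 0.2959, 0.1453]
tcp_rot: [-0.001, 0.72, 0.694, -0.003]
wrist_force: [0.2, 0.0, -0.4]
gripper_width: 0.062
grip_force: 0.0
```

```bash
python3 - <<'E'
from h import *
from workcell import manip
a=[]
w=manip.get_image("wrist")
for _ in range(3):
    s=manip.read_state();a.append(tool(s,[.5628,.302,.088]))
    i=manip.get_image("top")
print(np.array(a),s["position"],s["gripper_width"],np.degrees(np.arctan2(*Rq(s["tcp_rot"])[[1,0],1])))
cv2.imwrite("pics/t2.png",w["frame"][:,:,::-1])
E
```

```text
[[ 0.58068374 -0.007144    5.96314355]
 [ 0.51624681 -0.09957326  6.12634964]
 [ 0.4630546  -0.16155979  6.2226777 ]] [0.56420852 0.29730355 0.15022687] 0.06234281718646802 -2.1151556039557744
```

View pics/t2.png

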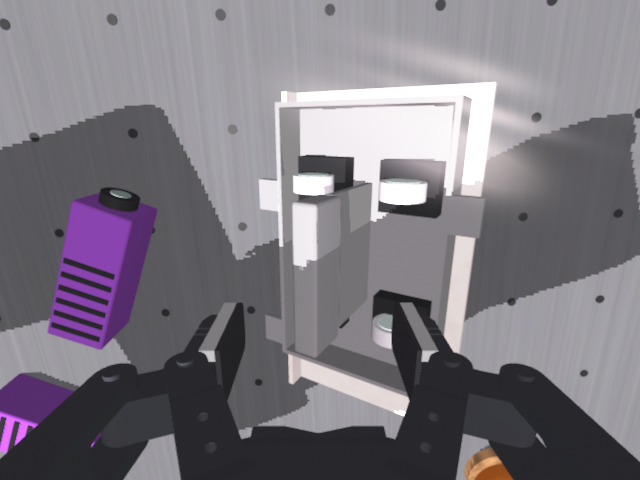

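Picture shows the open fingers at (225,340) and (415,340), straddling the bar (305–345, 195–350). The offsets are as expected.

Request:
carry_out:
  targets: [-0.45, 0.5, -0.1, 2, 0, -0.45, 0.5, -0.1, 4, 0, -0.45, 0.5, -0.1, 5.5, 0, -0.45, 0.5, -0.1, 6.2, 0, -0.45, 0.5, -0.1, 6.2, 0, -0.45, 0.5, -0.1, 6.2, 0]

```text
clock: 9.45
position: [0.5635, 0.3031, 0.0884]
tcp_rot: [0.0, 0.72, 0.694, 0.0]
wrist_force: [-0.5, 0.0, -0.1]
gripper_width: 0.0618
grip_force: 0.0
```

Request:
carry_out:
  targets: [0.1, 0, 0, 0, 0, 0.25, 0, 0, 0, 0, 0.35, 0, 0, 0, 0, 0.4, 0, 0, 0, 0, 0.45, 0, 0, 0, 0]

```text
clock: 9.87
position: [0.5634, 0.3032, 0.0891]
tcp_rot: [0.001, 0.72, 0.694, 0.001]
wrist_force: [-8.2, -2.8, 20.4]
gripper_width: 0.0254
grip_force: 53.7
```

Request:
carry_out:
  targets: [1, 0, 0, -1, 0, 1, 0, 0, -2, 0, 1, 0, 0, -3, 0, 1, 0, 0, -4, 0, 1, 0, 0, -5, 0, 1, 0, 0, -6, 0, 1, 0, 0, -6, 0]

```text
clock: 10.45
position: [0.5636, 0.3033, 0.1493]
tcp_rot: [0.0, 0.72, 0.694, 0.001]
wrist_force: [0.5, 0.8, -3.3]
gripper_width: 0.0129
grip_force: 60.7
```

```bash
python3 - <<'E'
from h import *
from workcell import manip
s=manip.read_state();print(s["position"],s["gripper_width"],s["wrist_force"],s["torque"])
w=manip.get_image("wrist");t=manip.get_image("side")
o=np.hstack([cv2.resize(w["frame"],(400,300)),cv2.resize(t["frame"][90:240,180:380],(400,300))])
cv2.imwrite("pics/l1.png",o[:,:,::-1])
E
```

```text
[0.56357718 0.30331932 0.14926315] 0.012879192649995194 [ 0.48573135  0.76964234 -3.29713914] [ 0.01570206 -0.01506893 -0.00978951]
```

View pics/l1.png

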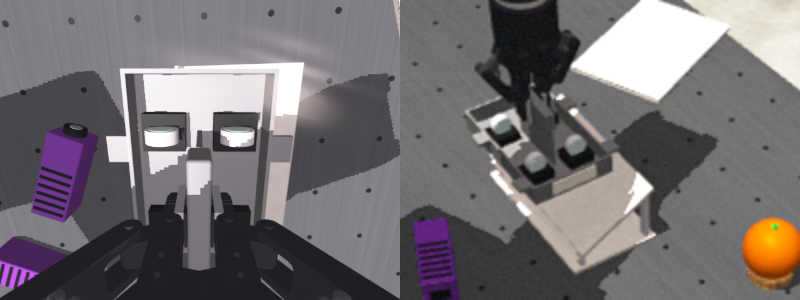

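The tray has levelled itself in the grip (opening 13 mm). The wrist view shows its rim square at (122,71)–(277,71), and the side view shows it clear of the stand.

Request:
carry_out:
  targets: [1, 0, 0, -3, 0, 1, 0, 0, -6, 0, 1, 0, 0, -7, -0.12, 1, -2, 0, -7, -0.24, 1, -5, 0.2, -7, -0.36, 1, -8, 0.3, -7, -0.48, 1, -11, 0.4, -7, -0.6, 1, -14, 0.5, -7, -0.72]

```text
clock: 11.22
position: [0.5624, 0.1617, 0.2165]
tcp_rot: [-0.001, 0.426, 0.905, -0.0]
wrist_force: [0.8, 0.6, -3.7]
gripper_width: 0.0131
grip_force: 60.7
```

```bash
cat > st.py <<'E'
from h import *
from workcell import manip
s=manip.read_state();y=np.degrees(np.arctan2(*Rq(s["tcp_rot"])[[1,0],1]))
print(s["clock"],s["position"],"yaw",y,"turn",np.radians((y-166.3)),"sh",tool(s,[.579,-.298,.22]),s["gripper_width"])
E
python3 st.py
```

```text
11.2167 [0.56237955 0.16169194 0.2164777 ] yaw 39.551628959158606 turn -2.2121763962021146 sh [-36.50272543 -27.99079515  -0.34598313] 0.013079667110254994
```

Request:
carry_out:
  targets: [1, -2, -1.5, 0, -0.12, 1, -5, -3.8, 0, -0.24, 1, -8, -6, 0, -0.36, 1, -11, -8.4, 0, -0.48, 1, -14, -10.7, 0, -0.6, 1, -17, -13, 0, -0.72, 1, -19, -14.6, 0, -0.84, 1, -21, -16.1, 0, -0.96]

```text
clock: 11.88
position: [0.5702, -0.1037, 0.2165]
tcp_rot: [-0.001, -0.039, 0.999, 0.0]
wrist_force: [1.2, -0.2, -3.8]
gripper_width: 0.0129
grip_force: 60.7
```

```bash
python3 st.py
```

```text
11.8833 [ 0.57022226 -0.10367101  0.21650225] yaw 94.41672983847192 turn -1.2545997414192613 sh [  0.62180956 -19.44267737  -0.35501517] 0.01290636943984368
```

Request:
carry_out:
  targets: [1, 0, -2, 0, -0.12, 1, 0.1, -5, 0, -0.24, 1, 0.3, -8, 0, -0.36, 1, 0.4, -11, 0, -0.48, 1, 0.5, -14, 0, -0.6, 1, 0.6, -17, 0, -0.72, 1, 0.6, -19, 0, -0.84, 1, 0.6, -19.4, 0, -0.96]

```text
clock: 12.55
position: [0.5784, -0.2987, 0.2158]
tcp_rot: [-0.001, -0.495, 0.869, 0.0]
wrist_force: [-0.6, 0.8, -4.0]
gripper_width: 0.013
grip_force: 60.8
```

Request:
carry_out:
  targets: [1, 0, 0, 0, -0.12, 1, 0, 0, 0, -0.24, 1, 0, 0, 0, -0.295, 1, 0, 0, 0, -0.295, 1, 0, 0, 0, -0.295]

```text
clock: 12.97
position: [0.5787, -0.2953, 0.2166]
tcp_rot: [-0.0, -0.615, 0.788, 0.001]
wrist_force: [0.0, -0.1, -2.9]
gripper_width: 0.0128
grip_force: 60.7
```

```bash
python3 st.py; python3 - <<'E'
from h import *
from workcell import manip
import pickle
w=manip.get_image("wrist");pickle.dump(w,open("w3.pkl","wb"));s=manip.read_state();print(s["position"])
cv2.imwrite("pics/w3.png",w["frame"][:,:,::-1])
E
```

```text
12.9667 [ 0.57868772 -0.29534914  0.21661215] yaw 165.91422848648907 turn -0.006732983071167795 sh [ 0.2493952  -0.09446236 -0.33896859] 0.012770923728103222
[ 0.5787147  -0.29533318  0.21676389]
```

View pics/w3.png

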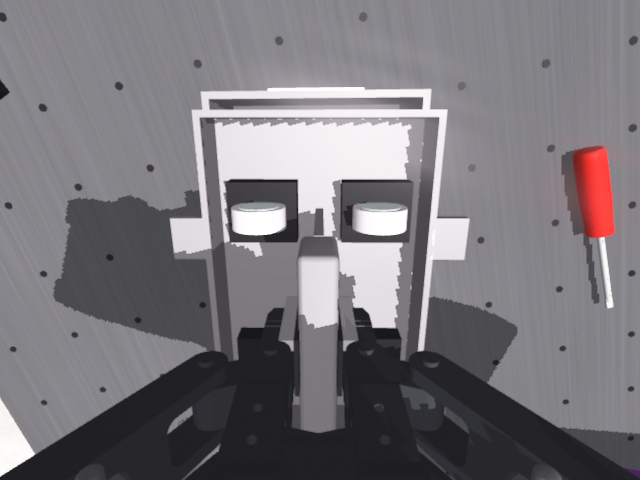

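The wrist view shows the tray's far rim corners at (192,110) and (447,110). Its +y tabs are at (171–207, 238) and (432–468, 238). The bin's -y rim shows behind it at (202,93)–(431,91), so the tray is parallel to the bin and centred in x.

```bash
python3 - <<'E'
from h import *
import pickle
from workcell import manip
w=pickle.load(open("w3.pkl","rb"));s=manip.read_state();R=Rq(s["tcp_rot"])
g=w["frame"].mean(2).astype(int)
print(g[114,186:206],g[114,436:456]);print(g[100:122,320]);print(g[238,165:177],g[238,462:474]);print(g[84:100,320], g[85:100,240])
def cam(u,v,d):
    o,r=ray(w,u,v);return o+r*d
P=[]
for W,uL,uR,v in((.108,192.5,446.8,110),(.138,171,468.5,238)):
    d=W*w["fx"]/(uR-uL);p=cam((uL+uR)/2,v,d);P.append(p);print(d,p.round(4),"tool",(R.T@(p-s["position"])).round(4))
for p in[(202,91.5),(431,90.5)]:
    q=onz(w,*p,.084);b=q-[.5794,-.2977,.084];a=np.radians(-13.7);print("bin corner",[b[0]*np.cos(a)+b[1]*np.sin(a),-b[0]*np.sin(a)+b[1]*np.cos(a)])
E
```

```text
[132 133 134 133 130 156 212 229 229 229 229 229 229 229 229 229 229 230
 230 231] [247 247 247 247 247 247 246 247 247 246 236 184 142 140 139 139 140 140
 139 139]
[141 142 142 142 146 161 176 176 176 207 237 243 243 243 243 243 237 197
 152 168 172 199]
[ 75  75  77  77  76  76  90 185 222 222 222 222] [234 234 234 234 221 169 135 137 136 136 136 135]
[160 160 163 228 254 255 254 243 243 243 243 243 243 229 172 141] [147 148 147 145 145 168 217 234 235 234 235 235 235 206 107]
0.15584673139961583 [ 0.5577 -0.3761  0.1933] tool [0.0835 0.0007 0.0235]
0.17022071844691186 [ 0.5712 -0.3219  0.1958] tool [0.0276 0.0008 0.0209]
bin corner [np.float64(0.07840289910858556), np.float64(-0.09913351198582364)]
bin corner [np.float64(-0.0805773747291551), np.float64(-0.09864753074849038)]
```

Request:
carry_out:
  targets: [1, 0.5, -0.2, 1, -0.007, 1, 0.5, -0.2, 3, -0.007, 1, 0.5, -0.2, 5, -0.007, 1, 0.5, -0.2, 7, -0.007, 1, 0.5, -0.2, 7.5, -0.007, 1, 0.5, -0.2, 7.5, -0.007, 1, 0.5, -0.2, 7.5, -0.007]

```text
clock: 13.6
position: [0.5797, -0.301, 0.1427]
tcp_rot: [-0.0, -0.619, 0.786, -0.0]
wrist_force: [0.3, -0.1, -3.0]
gripper_width: 0.0129
grip_force: 60.6
```

```bash
python3 - <<'E'
from h import *
from workcell import manip
for k in range(3):
    s=manip.read_state();R=Rq(s["tcp_rot"]);w=manip.get_image("wrist")
    o=s["position"]+R@[-.003,.0008,.0485];a=np.radians(-13.7);b=o-[.5794,-.2977,0]
    print(s["clock"],s["position"],"tray in bin",b[0]*np.cos(a)+b[1]*np.sin(a),-b[0]*np.sin(a)+b[1]*np.cos(a),b[2],np.degrees(np.arctan2(R[1,1],R[0,1])))
E
```

```text
13.6 [ 0.57968147 -0.30101155  0.14265796] tray in bin 0.0002567596055644728 -0.000156963422077661 0.09415758923567172 166.41651126720964
13.65 [ 0.57999135 -0.30115263  0.14322962] tray in bin 0.0006419456313549018 -0.00023743658157478846 0.09472740512936395 166.42209243958578
13.7 [ 0.58010686 -0.30120229  0.14346842] tray in bin 0.0007890746073154142 -0.0002684758505911134 0.09496522490689785 166.42910559278582
```

Request:
carry_out:
  targets: [1, 0, 0, 1, 0, 1, 0, 0, 2, 0, 1, 0, 0, 2.7, 0, 1, 0, 0, 3.1, 0, 1, 0, 0, 3.3, 0, 1, 0, 0, 3.4, 0, 1, 0, 0, 3.5, 0, 1, 0, 0, 3.5, 0]

```text
clock: 14.42
position: [0.5797, -0.3008, 0.1074]
tcp_rot: [0.0, -0.619, 0.786, -0.0]
wrist_force: [0.8, 0.2, -3.9]
gripper_width: 0.0132
grip_force: 60.7
```

Request:
carry_out:
  targets: [1, 0, 0, 0.1, 0, 1, 0, 0, 0.1, 0, 1, 0, 0, 0.1, 0]

```text
clock: 14.67
position: [0.5797, -0.3008, 0.1064]
tcp_rot: [0.0, -0.619, 0.786, -0.0]
wrist_force: [0.1, -0.5, -2.2]
gripper_width: 0.0131
grip_force: 60.7
```

Request:
carry_out:
  targets: [1, 0, 0, 0.1, 0, 1, 0, 0, 0.1, 0, 1, 0, 0, 0.1, 0]

```text
clock: 14.92
position: [0.5797, -0.3009, 0.1055]
tcp_rot: [0.0, -0.619, 0.786, -0.0]
wrist_force: [-0.9, 1.5, -0.7]
gripper_width: 0.0132
grip_force: 61.1
```

Request:
carry_out:
  targets: [1, 0, 0, 0.1, 0, 1, 0, 0, 0.1, 0, 1, 0, 0, 0.1, 0]

```text
clock: 15.17
position: [0.5795, -0.3008, 0.1052]
tcp_rot: [0.0, -0.619, 0.786, -0.0]
wrist_force: [-6.1, 2.6, 9.5]
gripper_width: 0.0133
grip_force: 62.5
```

Request:
carry_out:
  targets: [0.4, 0, 0, 0, 0, 0.2, 0, 0, 0, 0, 0, 0, 0, 0, 0, -0.2, 0, 0, 0, 0, -0.2, 0, 0, 0, 0, -0.2, 0, 0, 0, 0]

```text
clock: 15.67
position: [0.5796, -0.3008, 0.1042]
tcp_rot: [-0.0, -0.619, 0.786, 0.0]
wrist_force: [0.1, -0.4, 0.0]
gripper_width: 0.0512
grip_force: 0.0
```

Request:
carry_out:
  targets: [-0.2, 0, 0, -0.7, 0, -0.2, 0, 0, -2, 0, -0.2, 0, 0, -5, 0, -0.2, 0, 0, -9, 0, -0.2, 0, 0, -13, 0, -0.2, 0, 0, -13, 0, -0.2, 0, 0, -13, 0]

```text
clock: 16.25
position: [0.5804, -0.3014, 0.2371]
tcp_rot: [0.001, -0.619, 0.786, -0.002]
wrist_force: [0.3, -0.0, -0.0]
gripper_width: 0.0511
grip_force: 0.0
```

```bash
python3 - <<'E'
from h import *
from workcell import manip
import pickle
s=manip.read_state();print(s["clock"],s["position"],s["gripper_width"])
w=manip.get_image("wrist");t=manip.get_image("top");pickle.dump((w,t),open("f.pkl","wb"))
a=np.radians(-13.7);c,sn=np.cos(a),np.sin(a)
g=w["frame"].mean(2).astype(np.uint8)
# expected pixels of tray far rim corners / bin -y corners in the wrist view if seated level
B=lambda x,y,z:np.array([.5794+c*x-sn*y,-.2977+sn*x+c*y,z])
for nm,p in(("tray rim",[(-.054,-.087,.083),(.054,-.087,.083)]),("tabs",[(-.069,-.03,.083),(.069,-.03,.083)]),("bin rim",[(-.08,-.1,.084),(.08,-.1,.084)]),("tray near",[(-.054,.087,.083),(.054,.087,.083)])):
    q=[proj(w,B(*k)) for k in p];print(nm,np.round(q,1).tolist())
    for u,v in q:
        u,v=int(round(u)),int(round(v))
        if 8<v<472 and 8<u<632: print("  row",g[v+3 if v<200 else v,u-8:u+9],"col",g[v-8:v+9,u+(6 if u<318 else -6)])
E
```

```text
16.25 [ 0.58042769 -0.30136721  0.23707136] 0.051075595187886146
tray rim [[392.2, 118.9], [251.0, 118.6]]
  row [247 247 247 247 246 246 244 210 162 160 160 160 159 159 159 144 127] col [123 129 146 161 162 161 162 165 221 247 247 247 228 145 139 144 147]
  row [106 135 212 238 240 240 240 239 239 240 240 240 241 240 241 241 241] col [ 82  87 120 146 146 147 146 145 200 240 241 241 211  92  90 107 107]
tabs [[406.3, 193.2], [236.2, 192.8]]
  row [245 245 245 245 245 245 245 245 245 245 245 246 245 238 185 102 119] col [246 246 246 246 245 245 246 245 246 245 245 245 245 245 245 245 244]
  row [233 225 170 144 211 232 233 207 214 232 234 233 233 233 234 234 234] col [235 235 235 235 235 235 234 235 234 234 234 234 234 233 233 233 233]
bin rim [[428.2, 100.6], [215.3, 100.2]]
  row [250 250 250 250 250 250 250 250 238 184 146 147 144 144 146 146 146] col [147 146 147 145 144 144 143 150 222 250 250 250 250 250 249 243 235]
  row [139 140 139 139 139 137 136 135 136 169 223 237 237 236 237 237 237] col [142 141 140 140 139 139 138 137 137 192 235 237 237 237 237 237 237]
tray near [[380.2, 321.8], [261.1, 321.4]]
  row [99 99 98 98 98 98 68 30 29 29 29 30 30 30 29 29 30] col [ 80  81  80  80  86 110 126 120  98  80  80  81  80  80  81  80  99]
  row [ 30  29  29  29  34  66  80  86 106 116 116 116 116 116 115 115 116] col [ 81  81  80  80  80  92 115 127 115  91  79  81  81  79  80  80  82]
```

```bash
python3 -c "
from workcell import manip
print(manip.finish_job())"
```

```text
the job is handed in; nothing more can be done
None
```

The job is handed in at about 16 s of the 58 s. The module lies flat in the bin, and the half-turned tray measured level on the ledges above it. The orange, post and screwdriver were not touched.

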